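Fan the coloured slot covers along the tray

ROBOT

A 6-joint arm with a two-finger parallel gripper is mounted at the origin on the work surface. World frame = base frame: x ahead of the robot, y to its left, z up, the work surface at z = 0. Lengths are in m, angles in rad, forces in N, time in s.
With the tool pointing down it reaches from about 0.4 to 0.925 m from the base axis. Payload 12.5 kg.
Tool frame: the origin (TCP) lies on the mounting face of the last link; the fingertips stand 190 mm ahead of it and the grasp point (between the pads) lies bot.grip_point_offset ahead of it (bot.grip_point_offset is the distance from the TCP to the grasp point, in m); z points along the fingers, y is the line along which they close (so a half turn about z gives the same grasp; the last joint's range is limited). The gripper opens to 95 mm and grips with 3 to 60 N. Pads are 20 mm wide; open, the fingers measure 119 mm over their backs; the gripper's body (75 mm by 180 mm) begins 59 mm behind the grasp point.
Start: joints at [-1.213, 0.491, 1.559, -0, 1.092, -0.106], TCP at [0.28, -0.559, 0.405] pointing down, gripper open.
Joint ranges: [-3.1, 3.1], [-0.84, 2.19], [0.05, 2.79], [-1.13, 4.28], [0.06, 2.93], [-2.69, 2.69]. Speed limits (rad/s): [2.22, 2.22, 2.79, 3.14, 3.14, 3.14].

INTERFACE

Orientations are given as [roll, pitch, yaw] about the fixed x, y, z axes, in that order (R = Rz(yaw) Ry(pitch) Rx(roll)).
In Python, from station import bot gives the robot as it stands.
- The arm moves only by the shell command python3 -m handwheel 'ROWS' [FORCE]. ROWS is JSON, a list of rows, each an object with "translation": the shift along the tool's x, y, z normalised to -1 to 1, where 1 is 80 mm, a list of three; "twist": the turn about the tool's z normalised to -1 to 1, where 1 is 360 degrees; "gripper": the closure, from 0 (fully open) to 1 (shut). A call has 1 to 20 rows; each row shifts and turns the commanded pose from where the row before left it, along the tool's axes as they then stand; what a row does not reach is not made up. A row lasts 1/8 s, in which the tool goes at most 62.5 mm and 10.7 degrees, less where a joint would pass 70% of its speed; a pose out of reach is approached as far as the arm can. A call with a number of a shift or a turn outside -1 to 1 is refused whole. A call with a gripper value outside its range is refused whole. The fingers move at their own pace and stop on an object; FORCE is the grip in N (left out, the last holds). Time passes only in rows, so rows that do not move let the fingers close. It gives the time, the measured TCP pose, the force, the opening and the grip force at its end, in the units of the state.
- bot.get_obs(): the state, without advancing time (a new reading comes with each control period).
- bot.read_camera(name): name is "scene" or "top" or "wrist"; returns the picture (400x640x3 uint8, red, green, blue); there is no depth.
- bot.get_calibration(name): a dict with "fovy" (degrees; the focal length in pixels is half the picture's height over the tangent of half this angle, whatever the lens; pixels are square), "cx", "cy" (the principal point, pixels), "view" (4x4, takes a point from world to camera coordinates); the wrist camera has in their place "tool_from_camera" (4x4, takes a point from camera to tool coordinates, whose origin is the TCP and whose axes are the flange's). Camera axes: x right, y down, z forward; pixel columns grow to the right and rows downward; lengths in m; the calibration is good to about 2 mm. A picture is of the moment at which its call begins: read the wrist's pose just before it. get_calibration takes no time and is no camera call.
- bot.close_job(): hands the job in; it is judged then, once.
The state is a dict: "clock": time; "joint_positions": joint angles; "joint_velocities": joint speeds; "tau": joint torques, N m; "tool_pos": TCP position; "ee_rot": TCP orientation; "force": force on the tool from outside, world axes, zero at the start; "wrist_torque": the same for the moment, N m; "gripper_width": opening from 0.0 (shut) to 1.0 (fully open); "gripper_force": force on a finger pad.
Only numpy, scipy, OpenCV 4.12 (cv2) and the standard library are available. Lean on these libraries where they do the work, as an engineer would, in place of code of your own. Each camera call takes 0.05 s, during which the arm holds its last target. There are 200 camera calls.

TASK

Pick the three coloured slot covers out of the row on the bench and fan them lengthwise along the middle of the tray like shingles, each abreast of the clip of its own colour: the one next to the orange stop lies flat on the tray floor, and each further one has its end towards the stop resting on top of the cover before it and its other end on the tray floor. Leave the black covers and the screwdriver alone, and let go of everything.

Things in the scene. Friction and masses are not known exactly. Their poses are not given: they have to be found in the camera images.
- tray: Aluminium tray fixed to the bench, 280 (x) x 130 mm (y); origin: centre of its underside, inside floor 4 mm above that. Walls 12 mm high, 5 mm thick; the -x end wall is the orange stop, 24 mm high, inner face at x = -135 mm. Clips on its -y wall at x = -75, -5, +65 mm: covers overlap by 30 mm. A cover let go level 9 to 12 mm above the floor settles leaning about 0.1 rad, raised end 17 mm up.
- cover_blue: Loose blue plastic slot cover, a flat plate 100 mm long (its x axis), 45 mm wide (y), 7 mm thick, about 70 g, with dark vent slots on top. Origin: centre of its underside. Starts lying flat on the bench, top side up; its two ends are alike.
- cover_yellow: Loose yellow plastic slot cover, a flat plate 100 mm long (its x axis), 45 mm wide (y), 7 mm thick, about 70 g, with dark vent slots on top. Origin: centre of its underside. Starts lying flat on the bench, top side up; its two ends are alike.
- cover_green: Loose green plastic slot cover, a flat plate 100 mm long (its x axis), 45 mm wide (y), 7 mm thick, about 70 g, with dark vent slots on top. Origin: centre of its underside. Starts lying flat on the bench, top side up; its two ends are alike.
- clip_blue: Blue colour clip on the tray's -y side wall, 26 x 18 mm, 16 mm high, fixed. Origin: centre of its underside, level with the tray's underside, 68 mm from the tray's centre line; its axes are parallel to the tray's. The blue cover's middle belongs abreast of it (same x along the tray), on the tray's centre line.
- clip_yellow: Yellow colour clip on the tray's -y side wall, 26 x 18 mm, 16 mm high, fixed. Origin: centre of its underside, level with the tray's underside, 68 mm from the tray's centre line; its axes are parallel to the tray's. The yellow cover's middle belongs abreast of it (same x along the tray), on the tray's centre line.
- clip_green: Green colour clip on the tray's -y side wall, 26 x 18 mm, 16 mm high, fixed. Origin: centre of its underside, level with the tray's underside, 68 mm from the tray's centre line; its axes are parallel to the tray's. The green cover's middle belongs abreast of it (same x along the tray), on the tray's centre line.
- black_cover_a: One of two black slot covers, same shape and size as the coloured ones (100 x 45 x 7 mm), origin at the centre of its underside. Not wanted: leave it where it lies.
- black_cover_b: The other of two black slot covers, same shape and size as the coloured ones (100 x 45 x 7 mm), origin at the centre of its underside. Not wanted: leave it where it lies.
- screwdriver: Loose screwdriver lying on the bench to the right of the tray, handle at its -x end; a bystander to be left alone.
Things that resemble listed ones, but are neither listed nor needed, are in the scene too. Of the things that look like the cover_green, the smallest one is meant.

How it is judged:
At the end, for the whole second after the job is handed in: Each coloured cover is within 12 mm of its own clip along the tray and within 12 mm of the tray's centre line, in line with the tray within 0.2 rad, at rest; the one by the orange stop lies flat on the floor (tilt under 0.03 rad), the two others lean on the one before (tilt 0.05 to 0.2 rad) (x of cover_blue in the frame of clip_blue between -0.012 and 0.012 m and y of cover_blue in the frame of tray between -0.012 and 0.012 m and angle between the x axis of each of cover_blue, cover_yellow, cover_green and the x axis of tray, either way round below 0.2 rad and z of cover_blue in the frame of tray between 0.001 and 0.016 m and linear speed of each of cover_blue, cover_yellow, cover_green below 0.01 m/s and angular speed of each of cover_blue, cover_yellow, cover_green below 0.1 rad/s and ((x of clip_blue in the frame of tray below -0.04 m and angle between cover_blue's own z axis and vertical below 0.03 rad) or (x of clip_blue in the frame of tray above -0.04 m and angle between cover_blue's own z axis and vertical between 0.05 and 0.2 rad)) and x of cover_yellow in the frame of clip_yellow between -0.012 and 0.012 m and y of cover_yellow in the frame of tray between -0.012 and 0.012 m and z of cover_yellow in the frame of tray between 0.001 and 0.016 m and ((x of clip_yellow in the frame of tray below -0.04 m and angle between cover_yellow's own z axis and vertical below 0.03 rad) or (x of clip_yellow in the frame of tray above -0.04 m and angle between cover_yellow's own z axis and vertical between 0.05 and 0.2 rad)) and x of cover_green in the frame of clip_green between -0.012 and 0.012 m and y of cover_green in the frame of tray between -0.012 and 0.012 m and z of cover_green in the frame of tray between 0.001 and 0.016 m and ((x of clip_green in the frame of tray below -0.04 m and angle between cover_green's own z axis and vertical below 0.03 rad) or (x of clip_green in the frame of tray above -0.04 m and angle between cover_green's own z axis and vertical between 0.05 and 0.2 rad))); the robot touches nothing.
It fails at once if a black cover was moved (more than 15 mm) (distance of any of black_cover_a, black_cover_b from where it was at the start of the episode above 0.015 m).
It fails at once if the screwdriver was moved (more than 15 mm) (distance of screwdriver from where it was at the start of the episode above 0.015 m).
It also fails if it takes over 74 s, if anything falls off the work surface, if the arm or the gripper's body presses on something with over 40 N, if the wrist force passes 120 N, or if a joint passes its speed limit or range.

## Working session

There is one attempt and no reset: what is moved stays moved. The work goes in short steps, Python scripts to look and compute and a shell command to move; the robot and the scene stay as the last step left them, time stands still between calls to the robot, and variables do not carry over. Pictures are saved under pics/ and viewed, at most 14 in all, crops included, and the job is handed in when it is done.

```bash
mkdir -p pics; ls
python3 - <<'E'
from station import bot
import cv2
for n in ("top","scene"):
    cv2.imwrite(f"pics/{n}0.png",bot.read_camera(n)[:,:,::-1])
    print(n,bot.get_calibration(n))
print(bot.get_calibration("wrist"),bot.grip_point_offset,bot.get_obs())
E
```

```text
pics
top {'fovy': 55.8228540986735, 'cx': 321.8411346165647, 'cy': 198.90522034523335, 'view': array([[ 5.71186487e-04, -9.99998833e-01, -1.41700159e-03,
        -4.49275956e-02],
       [-9.98165122e-01, -4.84341268e-04, -6.05487865e-02,
         5.19746573e-01],
       [ 6.05480295e-02,  1.44898621e-03, -9.98164233e-01,
         1.01682227e+00],
       [ 0.00000000e+00,  0.00000000e+00,  0.00000000e+00,
         1.00000000e+00]])}
scene {'fovy': 57.28443681625846, 'cx': 324.84640561530415, 'cy': 195.45159357934435, 'view': array([[-0.84723684,  0.53117939,  0.00617919,  0.46723547],
       [ 0.35056526,  0.56781926, -0.74477197, -0.10096049],
       [-0.39911619, -0.62883205, -0.66729043,  1.086223  ],
       [ 0.        ,  0.        ,  0.        ,  1.        ]])}
{'fovy': 69.24148981011662, 'cx': 318.53527500777136, 'cy': 199.99269356340068, 'tool_from_camera': array([[ 7.18986652e-05, -9.57546240e-01, -2.88279715e-01,
         8.28500612e-02],
       [ 9.99999949e-01, -2.05567418e-05,  3.17686912e-04,
         3.24460424e-04],
       [-3.10126000e-04, -2.88279723e-01,  9.57546190e-01,
         2.03229421e-02],
       [ 0.00000000e+00,  0.00000000e+00,  0.00000000e+00,
         1.00000000e+00]])} 0.1713 {'clock': 0.1, 'joint_positions': array([-1.21260257e+00,  4.91507840e-01,  1.55938315e+00, -4.24008402e-07,
        1.09171788e+00, -1.05580570e-01]), 'joint_velocities': array([ 1.07331070e-04, -1.74740344e-03, -9.59753418e-05,  1.50160442e-03,
        7.00626784e-04,  1.12221204e-03]), 'tau': array([ 1.67313035e-03, -6.13624763e+01, -2.58604467e+01,  6.93347678e-02,
        4.70234896e-02, -2.98851853e-05]), 'tool_pos': array([ 0.27960178, -0.55894272,  0.40421662]), 'ee_rot': array([-3.14058205e+00, -1.06720290e-04,  4.63774468e-01]), 'force': array([ 0.63658139, -0.00730154, -0.01124576]), 'wrist_torque': array([-0.00293893,  0.00952424,  0.05515046]), 'gripper_force': 0.0, 'gripper_width': 0.9987017491438231}
```

View pics/top0.png

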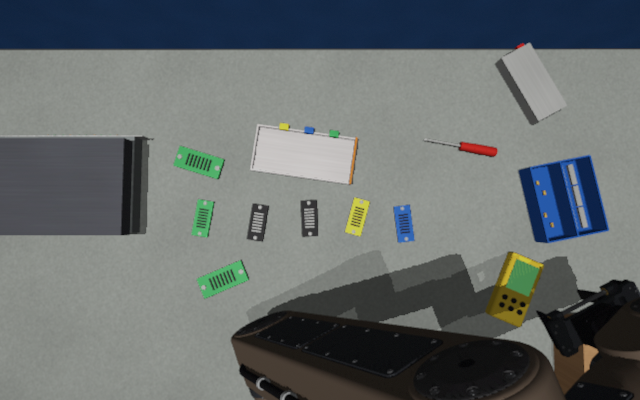

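View pics/scene0.png

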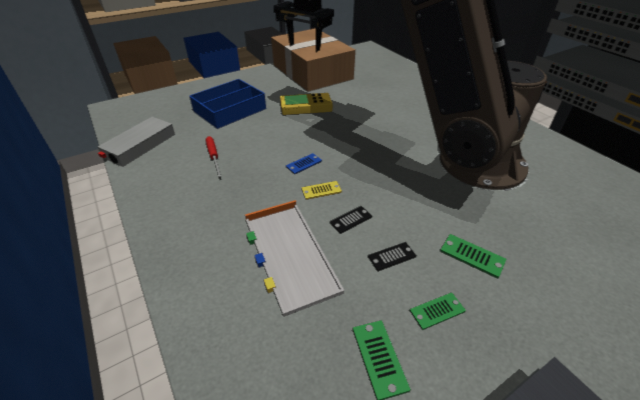

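The top view shows the row at y≈218: green (203), black (258, 309), yellow (357), blue (404). The tray is around (304,155) with the orange stop on the right. Its clips from the stop are green (334), blue (309) and yellow (284). The small green cover at (203,218) is the one wanted.

```bash
cat > h.py <<'E'
import numpy as np,cv2
from scipy.spatial.transform import Rotation as R
from station import bot
def cam(name):
    c=bot.get_calibration(name)
    if name=="wrist":
        o=bot.get_obs();T=np.eye(4);T[:3,:3]=R.from_euler('xyz',o['ee_rot']).as_matrix();T[:3,3]=o['tool_pos']
        M=T@c['tool_from_camera']
    else: M=np.linalg.inv(c['view'])
    return c,M
def pix2w(c,M,p,z):
    f=200/np.tan(np.radians(c['fovy'])/2)
    p=np.atleast_2d(p).astype(float)
    d=np.c_[(p[:,0]-c['cx'])/f,(p[:,1]-c['cy'])/f,np.ones(len(p))]@M[:3,:3].T
    return M[:3,3]+d*((z-M[2,3])/d[:,2])[:,None]
HUE={'green':(45,85,100,60),'blue':(100,125,130,60),'yellow':(22,35,130,80),'orange':(5,18,120,80)}
def blobs(img,col,amin=25):
    h0,h1,s,v=HUE[col]
    m=cv2.inRange(cv2.cvtColor(img,cv2.COLOR_RGB2HSV),(h0,s,v),(h1,255,255))
    cs,_=cv2.findContours(m,cv2.RETR_EXTERNAL,cv2.CHAIN_APPROX_NONE)
    return [q for q in cs if cv2.contourArea(q)>amin]
def rect(c,M,q,z):
    w=pix2w(c,M,q.reshape(-1,2),z)[:,:2]
    (cx,cy),(a,b),ang=cv2.minAreaRect((w*1000).astype(np.float32))
    if a<b: a,b,ang=b,a,ang+90
    return cx,cy,a,b,(ang+90)%180-90   # mm, long-axis angle deg from world x
E
python3 - <<'E'
from h import *
c,M=cam("top");im=bot.read_camera("top")
for col in HUE:
    for q in blobs(im,col):
        u=q.reshape(-1,2).mean(0); z=.007 if u[1]>140 else .016
        if col=='orange': z=.024
        print(col,u.round(),np.round(rect(c,M,q,z),1))
m=cv2.inRange(im,(185,185,185),(255,255,255));m[:,:245]=0;m[:,365:]=0;m[:115]=0;m[195:]=0
q=max(cv2.findContours(m,0,1)[0],key=cv2.contourArea)
print('tray',np.round(rect(c,M,q,.008),1))
E
```

```text
green [222. 279.] [301.8 226.1 130.7  57.7 -66.8]
green [522. 278.] [ 306.  -589.8   80.3   65.8  -23.3]
green [202. 218.] [467.9 283.7  97.3  45.1  -9.6]
green [197. 162.] [622.5 297.5 130.8  57.2  72.9]
green [334. 134.] [700.7 -77.3  23.9  17.6  78.6]
blue [404. 223.] [ 453.7 -268.9   97.4   44.1    6.7]
blue [564. 199.] [ 519.2 -709.8  213.6  204.2   11.5]
blue [309. 130.] [710.6  -9.   22.2  16.8 -90. ]
blue [320.  23.] [1014.3  -36.6 1804.8  136.5   90. ]
yellow [515. 288.] [ 277.3 -567.7  183.6  102.9  -22.8]
yellow [357. 217.] [ 471.9 -141.8   98.    44.2  -15.7]
yellow [284. 127.] [720.3  60.6  23.2  17.4  81.8]
orange [353. 160.] [ 625.9 -130.2  127.7    6.2   -8. ]
tray [642.8  10.8 272.5 119.2  81.9]
```

Plate sizes come out at 97x45 mm against 100x45, and the tray and clips agree with each other: tray yaw 81.9°, centre ≈(644,6) mm. The order from the stop is green, blue, yellow.

```bash
cat >> h.py <<'E'
def plan(*wps,yaw=None,start=None):
    "print shifts (units of 80 mm, tool axes at yaw deg) between waypoints in mm"
    o=bot.get_obs();y0=np.degrees(o['ee_rot'][2]);p=o['tool_pos']*1000 if start is None else np.array(start)
    y=np.radians(y0 if yaw is None else yaw)
    print('t',o['clock'],'p',p.round(1),'yaw',y0.round(2),'twist total',round((y0-np.degrees(y))/360,4))
    A=np.array([[np.cos(y),np.sin(y),0],[np.sin(y),-np.cos(y),0],[0,0,-1]])
    for w in wps:
        d=A@(np.array(w)-p);n=int(np.ceil(np.linalg.norm(d)/55));print(w,'n',n,(d/80/max(n,1)).round(4));p=np.array(w)
E
python3 -c "
from h import *
plan((470,-250,330),(520,100,330),(468,284,300),yaw=-9.6)"
```

```text
t 0.15 p [ 279.6 -558.9  404.3] yaw 26.57 twist total 0.1005
(470, -250, 330) n 7 [ 0.2432 -0.6006  0.1327]
(520, 100, 330) n 7 [-0.0162 -0.6311  0.    ]
(468, 284, 300) n 4 [-0.2561 -0.5398  0.0938]
```

```bash
python3 -m handwheel '[{"translation":[0,0,0],"twist":0.0251,"gripper":0},{"translation":[0,0,0],"twist":0.0251,"gripper":0},{"translation":[0,0,0],"twist":0.0251,"gripper":0},{"translation":[0,0,0],"twist":0.0251,"gripper":0},{"translation":[0.243,-0.6,0.133],"twist":0,"gripper":0},{"translation":[0.243,-0.6,0.133],"twist":0,"gripper":0},{"translation":[0.243,-0.6,0.133],"twist":0,"gripper":0},{"translation":[0.243,-0.6,0.133],"twist":0,"gripper":0},{"translation":[0.243,-0.6,0.133],"twist":0,"gripper":0},{"translation":[0.243,-0.6,0.133],"twist":0,"gripper":0},{"translation":[0.243,-0.6,0.133],"twist":0,"gripper":0}]' 20
python3 -m handwheel '[{"translation":[-0.016,-0.631,0],"twist":0,"gripper":0},{"translation":[-0.016,-0.631,0],"twist":0,"gripper":0},{"translation":[-0.016,-0.631,0],"twist":0,"gripper":0},{"translation":[-0.016,-0.631,0],"twist":0,"gripper":0},{"translation":[-0.016,-0.631,0],"twist":0,"gripper":0},{"translation":[-0.016,-0.631,0],"twist":0,"gripper":0},{"translation":[-0.016,-0.631,0],"twist":0,"gripper":0},{"translation":[-0.256,-0.54,0.094],"twist":0,"gripper":0},{"translation":[-0.256,-0.54,0.094],"twist":0,"gripper":0},{"translation":[-0.256,-0.54,0.094],"twist":0,"gripper":0},{"translation":[-0.256,-0.54,0.094],"twist":0,"gripper":0},{"translation":[0,0,0],"twist":0,"gripper":0}]'
python3 - <<'E'
from h import *
plan((468,284,192))
c,M=cam("wrist");im=bot.read_camera("wrist")
cv2.imwrite("pics/w1.png",im[:,:,::-1])
for q in blobs(im,'green',500): print(q.reshape(-1,2).mean(0).round(),np.round(rect(c,M,q,.007),1))
E
```

```text
clock: 1.52
tool_pos: [0.4703, -0.2488, 0.3299]
ee_rot: [3.142, -0.0, -0.167]
force: [0.8, -0.2, 0.4]
gripper_width: 1.0
gripper_force: 0.0
clock: 3.02
tool_pos: [0.4664, 0.286, 0.2994]
ee_rot: [3.141, 0.001, -0.163]
force: [-0.0, -0.3, -0.7]
gripper_width: 1.003
gripper_force: 0.0
t 3.025 p [466.4 286.  299.4] yaw -9.36 twist total 0.0
(468, 284, 192) n 2 [0.0116 0.0108 0.6716]
[384. 327.] [310.6 240.3 110.7  39.3  80.6]
[319. 193.] [471.2 285.1  98.3  44.8  -9.4]
[269.  26.] [622.9 299.2 130.4  54.1  72.9]
```

View pics/w1.png

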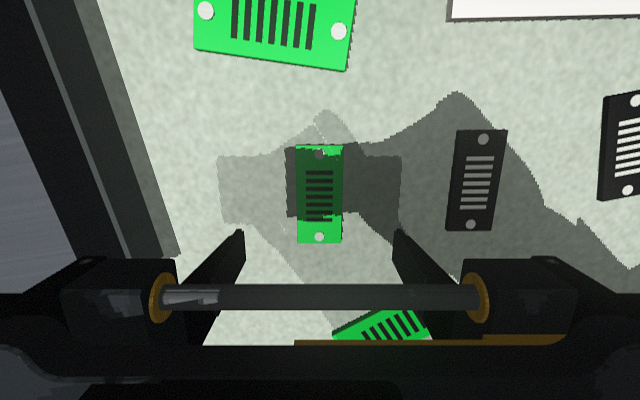

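Run:
```python
from h import *
c,M=cam("wrist")
for z in(0,.05,.1):print(z,(pix2w(c,M,[[178,250],[95,0],[130,265],[35,0]],z)*1000).round())
c,M=cam("top")
for z in(0,.05,.1,.2):print(z,(pix2w(c,M,[[147,145],[147,234],[133,140],[123,140]],z)*1000).round())
```

```text
0 [[435. 441.   0.]
 [668. 440.   0.]
 [427. 498.   0.]
 [676. 490.   0.]]
0.05 [[456. 411.  50.]
 [646. 410.  50.]
 [448. 457.  50.]
 [653. 451.  50.]]
0.1 [[476. 381. 100.]
 [625. 380. 100.]
 [470. 417. 100.]
 [630. 412. 100.]]
0 [[672. 445.   0.]
 [423. 438.   0.]
 [686. 485.   0.]
 [686. 513.   0.]]
0.05 [[662. 422.  50.]
 [425. 415.  50.]
 [675. 460.  50.]
 [675. 487.  50.]]
0.1 [[651. 398. 100.]
 [427. 392. 100.]
 [664. 434. 100.]
 [664. 460. 100.]]
0.2 [[631. 352. 200.]
 [430. 346. 200.]
 [642. 384. 200.]
 [642. 406. 200.]]
```

The wrist view confirms the small green cover at (319,193), 98x45 mm, between the fingers. The neighbouring machine's foot is at y≈440, clear of the gripper body. Descend and grip.

```bash
python3 -m handwheel '[{"translation":[0.023,0.005,0.5],"twist":0,"gripper":0},{"translation":[0.023,0,0.5],"twist":0,"gripper":0},{"translation":[0,0,0.25],"twist":0,"gripper":0},{"translation":[0,0,0.09],"twist":0,"gripper":0},{"translation":[0,0,0],"twist":0,"gripper":0},{"translation":[0,0,0],"twist":0,"gripper":1},{"translation":[0,0,0],"twist":0,"gripper":1},{"translation":[0,0,0],"twist":0,"gripper":1},{"translation":[0,0,0],"twist":0,"gripper":1},{"translation":[0,0,0],"twist":0,"gripper":1},{"translation":[0,0,0],"twist":0,"gripper":1}]' 20
python3 -c "
from h import *
plan((633.4,-68.3,300),yaw=81.9)"
```

```text
clock: 4.45
tool_pos: [0.4711, 0.2827, 0.193]
ee_rot: [-3.142, -0.0, -0.167]
force: [0.2, 0.7, 0.9]
gripper_width: 0.471
gripper_force: 20.0
t 4.45 p [471.1 282.7 193. ] yaw -9.57 twist total -0.2541
(633.4, -68.3, 300) n 8 [-0.5073  0.3283 -0.1672]
```

```bash
python3 -m handwheel '[{"translation":[0,0,-0.67],"twist":0,"gripper":1},{"translation":[0,0,-0.67],"twist":0,"gripper":1},{"translation":[0,0,0],"twist":-0.0282,"gripper":1},{"translation":[0,0,0],"twist":-0.0282,"gripper":1},{"translation":[0,0,0],"twist":-0.0282,"gripper":1},{"translation":[0,0,0],"twist":-0.0282,"gripper":1},{"translation":[0,0,0],"twist":-0.0282,"gripper":1},{"translation":[0,0,0],"twist":-0.0282,"gripper":1},{"translation":[0,0,0],"twist":-0.0282,"gripper":1},{"translation":[0,0,0],"twist":-0.0282,"gripper":1},{"translation":[0,0,0],"twist":-0.0282,"gripper":1},{"translation":[-0.58,0.375,0],"twist":0,"gripper":1},{"translation":[-0.58,0.375,0],"twist":0,"gripper":1},{"translation":[-0.58,0.375,0],"twist":0,"gripper":1},{"translation":[-0.58,0.375,0],"twist":0,"gripper":1},{"translation":[-0.58,0.375,0],"twist":0,"gripper":1},{"translation":[-0.58,0.375,0],"twist":0,"gripper":1},{"translation":[-0.58,0.375,0],"twist":0,"gripper":1},{"translation":[0,0,0],"twist":0,"gripper":1}]'
python3 - <<'E'
from h import *
plan((633.4,-68.3,196.5),yaw=81.9)
c,M=cam("wrist");im=bot.read_camera("wrist")
cv2.imwrite("pics/w2.png",im[:,:,::-1])
for col in('green','blue','yellow','orange'):
  for q in blobs(im,col,60): print(col,q.reshape(-1,2).mean(0).round(),np.round(rect(c,M,q,.016),1),np.round(rect(c,M,q,.112),1))
E
```

```text
clock: 6.82
tool_pos: [0.6334, -0.0721, 0.2996]
ee_rot: [3.141, 0.0, 1.424]
force: [-1.0, 0.8, -1.4]
gripper_width: 0.469
gripper_force: 20.0
t 6.825 p [633.4 -72.1 299.6] yaw 81.58 twist total -0.0009
(633.4, -68.3, 196.5) n 2 [ 0.0235 -0.0033  0.6445]
green [391. 195.] [703.5 -74.3  28.   18.8  85.1] [682.8 -44.   17.8  11.9  85.1]
green [323. 218.] [633.  -83.8  80.5  70.9  81.6] [638.  -50.   51.2  45.   81.6]
blue [634. 236.] [ 931.8 -153.3  136.2   21.   -80.7] [827.8 -94.2  86.6  13.4 -80.7]
blue [397. 119.] [713.5  -7.   24.5  17.4  81.6] [689.1  -1.2  15.6  11.1  81.6]
yellow [152. 269.] [ 457.3 -121.5   44.3   31.   -15.4] [526.3 -73.9  28.2  19.7 -15.4]
yellow [403.  30.] [723.4  61.8  25.8  17.8  81.7] [695.4  42.5  16.4  11.3  81.7]
```

View pics/w2.png

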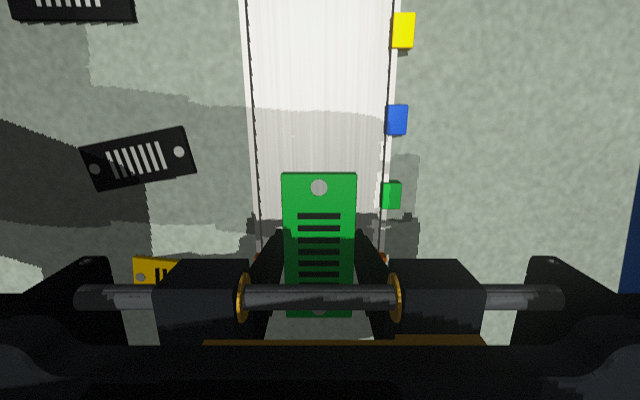

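The held green cover (323,218) is in line with the tray, with the clips at (391,195), (397,119) and (403,30). Wrist and top positions agree within 3 mm. Lower and let go with a partial opening.

```bash
python3 -m handwheel '[{"translation":[0.033,0.01,0.45],"twist":0,"gripper":1},{"translation":[0.033,0,0.45],"twist":-0.001,"gripper":1},{"translation":[0,0,0.25],"twist":0,"gripper":1},{"translation":[0,0,0.126],"twist":0,"gripper":1},{"translation":[0,0,0],"twist":0,"gripper":1},{"translation":[0,0,0],"twist":0,"gripper":1}]'
python3 -m handwheel '[{"translation":[0,0,0],"twist":0,"gripper":0.3},{"translation":[0,0,0],"twist":0,"gripper":0.3},{"translation":[0,0,0],"twist":0,"gripper":0.3},{"translation":[0,0,-0.1],"twist":0,"gripper":0.3},{"translation":[0,0,-0.5],"twist":0,"gripper":0.3},{"translation":[0,0,-0.7],"twist":0,"gripper":0},{"translation":[0,0,0],"twist":0,"gripper":0}]'
python3 - <<'E'
from h import *
plan((453.7,-268.9,300),yaw=6.7)
c,M=cam("wrist");im=bot.read_camera("wrist")
cv2.imwrite("pics/w3.png",im[:,:,::-1])
for q in blobs(im,'green',60): print(q.reshape(-1,2).mean(0).round(),np.round(rect(c,M,q,.011),1))
print(pix2w(c,M,[[319,172]],.011)*1000)
E
```

```text
clock: 7.62
tool_pos: [0.6344, -0.0637, 0.1991]
ee_rot: [3.14, 0.0, 1.434]
force: [-0.5, 0.3, -0.8]
gripper_width: 0.474
gripper_force: 20.0
clock: 8.5
tool_pos: [0.6346, -0.0637, 0.3068]
ee_rot: [3.134, 0.001, 1.434]
force: [-0.7, 0.3, -0.3]
gripper_width: 0.854
gripper_force: 0.0
t 8.5 p [634.6 -63.7 306.8] yaw 82.16 twist total 0.2096
(453.7, -268.9, 300) n 5 [-0.509   0.4568  0.0171]
[386. 202.] [704.7 -76.1  27.7  18.8  85.5]
[316. 196.] [636.4 -57.5  83.7  44.6  82.1]
[[642.19475756 -37.37547126  11.        ]]
```

View pics/w3.png

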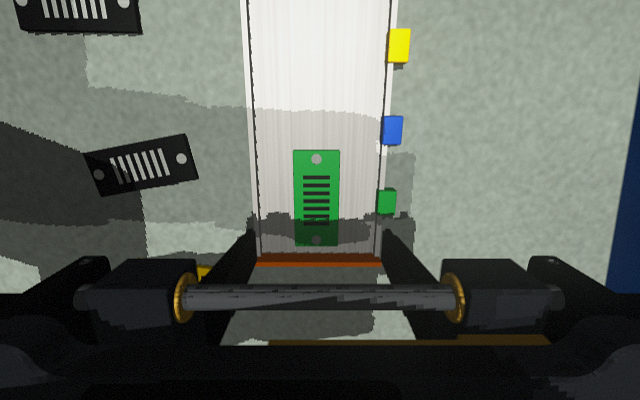

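Run:
```python
from h import *
c,M=cam("wrist")
p=pix2w(c,M,[[316.5,150],[316.5,246]],.011)[:,:2]*1000
g=pix2w(c,M,[[386,202],[392,129],[398,46]],.016)[:,:2]*1000
u=(g[2]-g[0])/np.linalg.norm(g[2]-g[0]);v=np.array([-u[1],u[0]])
print(p,np.linalg.norm(p[0]-p[1]),g,'along',(p.mean(0)-g[0])@u,'across',(p.mean(0)-g[0])@v-68)
```

```text
[[ 641.25543326  -15.5841275 ]
 [ 627.62353044 -113.1772073 ]] 98.54053988383286 [[701.16474346 -73.75646498]
 [711.31743854  -5.68304649]
 [720.56595978  60.97725482]] along -0.23004969774072848 across -0.6196379157704541
```

Green lies flat at (316,198), 0 mm off its clip along the tray and <1 mm off the centre line. Next is blue.

```bash
python3 -m handwheel '[{"translation":[0,0,0],"twist":0.0262,"gripper":0},{"translation":[0,0,0],"twist":0.0262,"gripper":0},{"translation":[0,0,0],"twist":0.0262,"gripper":0},{"translation":[0,0,0],"twist":0.0262,"gripper":0},{"translation":[0,0,0],"twist":0.0262,"gripper":0},{"translation":[0,0,0],"twist":0.0262,"gripper":0},{"translation":[0,0,0],"twist":0.0262,"gripper":0},{"translation":[0,0,0],"twist":0.0262,"gripper":0},{"translation":[-0.51,0.457,0.017],"twist":0,"gripper":0},{"translation":[-0.51,0.457,0.017],"twist":0,"gripper":0},{"translation":[-0.51,0.457,0.017],"twist":0,"gripper":0},{"translation":[-0.51,0.457,0.017],"twist":0,"gripper":0},{"translation":[-0.51,0.457,0.017],"twist":0,"gripper":0},{"translation":[0,0,0],"twist":0,"gripper":0},{"translation":[0,0,0],"twist":0,"gripper":0}]'
python3 - <<'E'
from h import *
c,M=cam("wrist");im=bot.read_camera("wrist")
for q in blobs(im,'blue',500):
  r=rect(c,M,q,.007);print(q.reshape(-1,2).mean(0).round(),np.round(r,1))
  if abs(r[2]-98)<6: plan((r[0],r[1],193),yaw=r[4])
E
```

```text
clock: 10.42
tool_pos: [0.453, -0.2689, 0.2947]
ee_rot: [-3.141, 0.001, 0.116]
force: [1.5, -0.1, 0.0]
gripper_width: 1.003
gripper_force: 0.0
[319. 196.] [ 456.1 -268.6   99.3   44.6    6.8]
t 10.475 p [ 453.3 -268.5  294.8] yaw 6.73 twist total -0.0001
(456.1475524902344, -268.6141052246094, 193) n 2 [0.0175 0.0031 0.6365]
```

```bash
python3 -m handwheel '[{"translation":[0.03,0,0.5],"twist":0,"gripper":0},{"translation":[0,0,0.5],"twist":0,"gripper":0},{"translation":[0,0,0.2],"twist":0,"gripper":0},{"translation":[0,0,0.07],"twist":0,"gripper":0},{"translation":[0,0,0],"twist":0,"gripper":0},{"translation":[0,0,0],"twist":0,"gripper":1},{"translation":[0,0,0],"twist":0,"gripper":1},{"translation":[0,0,0],"twist":0,"gripper":1},{"translation":[0,0,0],"twist":0,"gripper":1},{"translation":[0,0,0],"twist":0,"gripper":1},{"translation":[0,0,0],"twist":0,"gripper":1}]' 20
python3 -m handwheel '[{"translation":[0,0,-0.67],"twist":0,"gripper":1},{"translation":[0,0,-0.67],"twist":0,"gripper":1},{"translation":[0,0,0],"twist":-0.0261,"gripper":1},{"translation":[0,0,0],"twist":-0.0261,"gripper":1},{"translation":[0,0,0],"twist":-0.0261,"gripper":1},{"translation":[0,0,0],"twist":-0.0261,"gripper":1},{"translation":[0,0,0],"twist":-0.0261,"gripper":1},{"translation":[0,0,0],"twist":-0.0261,"gripper":1},{"translation":[0,0,0],"twist":-0.0261,"gripper":1},{"translation":[0,0,0],"twist":-0.0261,"gripper":1},{"translation":[0,0,0],"twist":0,"gripper":1},{"translation":[0,0,0],"twist":0,"gripper":1}]'
python3 -c "
from h import *
plan((644.3,5.6,300),(644.3,5.6,207.5))"
```

```text
clock: 11.85
tool_pos: [0.4553, -0.2688, 0.1937]
ee_rot: [3.142, 0.0, 0.117]
force: [0.0, 0.3, 0.3]
gripper_width: 0.468
gripper_force: 20.0
clock: 13.35
tool_pos: [0.4552, -0.2687, 0.3008]
ee_rot: [-3.142, 0.0, 1.425]
force: [0.5, -0.6, -1.0]
gripper_width: 0.47
gripper_force: 20.0
t 13.35 p [ 455.2 -268.7  300.8] yaw 81.67 twist total 0.0
(644.3, 5.6, 300) n 7 [0.5336 0.263  0.0015]
(644.3, 5.6, 207.5) n 2 [0.     0.     0.5781]
```

```bash
python3 -m handwheel '[{"translation":[0.534,0.263,0],"twist":0,"gripper":1},{"translation":[0.534,0.263,0],"twist":0,"gripper":1},{"translation":[0.534,0.263,0],"twist":0,"gripper":1},{"translation":[0.534,0.263,0],"twist":0,"gripper":1},{"translation":[0.534,0.263,0],"twist":0,"gripper":1},{"translation":[0.534,0.263,0],"twist":0,"gripper":1},{"translation":[0.534,0.263,0],"twist":0,"gripper":1},{"translation":[0,0,0.5],"twist":0,"gripper":1},{"translation":[0,0,0.35],"twist":0,"gripper":1},{"translation":[0,0,0],"twist":0,"gripper":1},{"translation":[0,0,0],"twist":0,"gripper":1},{"translation":[0,0,0],"twist":0,"gripper":1}]'
python3 -c "
from h import *
plan((644.3,5.6,208.2))"
```

```text
clock: 14.85
tool_pos: [0.6436, 0.0063, 0.2343]
ee_rot: [3.139, -0.0, 1.428]
force: [0.9, 0.0, -1.1]
gripper_width: 0.469
gripper_force: 20.0
t 14.85 p [643.6   6.3 234.3] yaw 81.82 twist total 0.0
(644.3, 5.6, 208.2) n 1 [-0.0072  0.01    0.3262]
```

```bash
python3 -m handwheel '[{"translation":[0,0,0.2],"twist":0,"gripper":1},{"translation":[0,0,0.126],"twist":0,"gripper":1},{"translation":[0,0,0],"twist":0,"gripper":1},{"translation":[0,0,0],"twist":0,"gripper":1},{"translation":[0,0,0],"twist":0,"gripper":1}]'
python3 -m handwheel '[{"translation":[0,0,0],"twist":0,"gripper":0.3},{"translation":[0,0,0],"twist":0,"gripper":0.3},{"translation":[0,0,0],"twist":0,"gripper":0.3},{"translation":[0,0,0],"twist":0,"gripper":0.3},{"translation":[0,0,-0.1],"twist":0,"gripper":0.3},{"translation":[0,0,-0.5],"twist":0,"gripper":0.3},{"translation":[0,0,-0.6],"twist":0,"gripper":0},{"translation":[0,0,0],"twist":0,"gripper":0}]'
python3 - <<'E'
from h import *
plan((471.9,-141.8,300),yaw=-15.7)
c,M=cam("wrist");im=bot.read_camera("wrist")
cv2.imwrite("pics/w4.png",im[:,:,::-1])
for q in blobs(im,'blue',60): print(q.reshape(-1,2).mean(0).round(),np.round(rect(c,M,q,.016),1))
E
```

```text
clock: 15.48
tool_pos: [0.6434, 0.0064, 0.207]
ee_rot: [3.141, 0.0, 1.429]
force: [-0.4, -0.0, -0.9]
gripper_width: 0.467
gripper_force: 20.0
clock: 16.48
tool_pos: [0.6437, 0.0065, 0.307]
ee_rot: [3.135, -0.0, 1.429]
force: [0.8, -0.3, -0.1]
gripper_width: 0.854
gripper_force: 0.0
t 16.475 p [643.7   6.5 307. ] yaw 81.87 twist total 0.271
(471.9, -141.8, 300) n 5 [-0.3133  0.4731  0.0175]
[387. 203.] [712.9  -5.2  26.7  18.9  82.1]
[316. 197.] [644.4   6.4  99.8  44.7  81.8]
[628. 180.] [936.5 -26.8 247.9  40.2 -80.3]
```

View pics/w4.png

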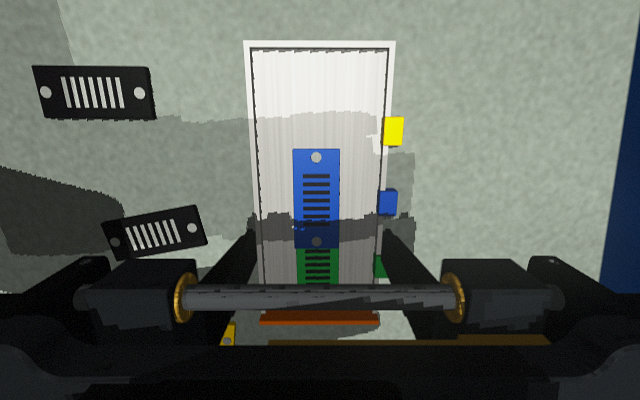

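Blue (316,197) leans on green, ≈2 mm off its clip along the tray and ≈1 mm off the centre line. Next is yellow.

```bash
python3 -m handwheel '[{"translation":[0,0,0],"twist":0.0271,"gripper":0},{"translation":[0,0,0],"twist":0.0271,"gripper":0},{"translation":[0,0,0],"twist":0.0271,"gripper":0},{"translation":[0,0,0],"twist":0.0271,"gripper":0},{"translation":[0,0,0],"twist":0.0271,"gripper":0},{"translation":[0,0,0],"twist":0.0271,"gripper":0},{"translation":[0,0,0],"twist":0.0271,"gripper":0},{"translation":[0,0,0],"twist":0.0271,"gripper":0},{"translation":[0,0,0],"twist":0.0271,"gripper":0},{"translation":[0,0,0],"twist":0.0271,"gripper":0},{"translation":[-0.313,0.473,0.018],"twist":0,"gripper":0},{"translation":[-0.313,0.473,0.018],"twist":0,"gripper":0},{"translation":[-0.313,0.473,0.018],"twist":0,"gripper":0},{"translation":[-0.313,0.473,0.018],"twist":0,"gripper":0},{"translation":[-0.313,0.473,0.018],"twist":0,"gripper":0},{"translation":[0,0,0],"twist":0,"gripper":0},{"translation":[0,0,0],"twist":0,"gripper":0}]'
python3 - <<'E'
from h import *
c,M=cam("wrist");im=bot.read_camera("wrist")
for q in blobs(im,'yellow',500):
  r=rect(c,M,q,.007);print(q.reshape(-1,2).mean(0).round(),np.round(r,1))
  if abs(r[2]-98)<6: plan((r[0],r[1],193),yaw=r[4])
E
```

```text
clock: 18.65
tool_pos: [0.472, -0.1418, 0.2952]
ee_rot: [-3.142, 0.0, -0.274]
force: [0.1, -0.2, -0.0]
gripper_width: 0.998
gripper_force: 0.0
[317. 196.] [ 475.3 -140.9   99.5   44.9  -15.5]
t 18.7 p [ 472.2 -141.5  295.3] yaw -15.67 twist total -0.0004
(475.3363952636719, -140.92990112304688, 193) n 2 [ 0.0178 -0.0085  0.6393]
```

```bash
python3 -m handwheel '[{"translation":[0.03,0,0.5],"twist":0,"gripper":0},{"translation":[0,-0.01,0.5],"twist":0,"gripper":0},{"translation":[0,0,0.2],"twist":0,"gripper":0},{"translation":[0,0,0.075],"twist":0,"gripper":0},{"translation":[0,0,0],"twist":0,"gripper":0},{"translation":[0,0,0],"twist":0,"gripper":1},{"translation":[0,0,0],"twist":0,"gripper":1},{"translation":[0,0,0],"twist":0,"gripper":1},{"translation":[0,0,0],"twist":0,"gripper":1},{"translation":[0,0,0],"twist":0,"gripper":1},{"translation":[0,0,0],"twist":0,"gripper":1}]' 20
python3 -m handwheel '[{"translation":[0,0,-0.67],"twist":0,"gripper":1},{"translation":[0,0,-0.67],"twist":0,"gripper":1},{"translation":[0,0,0],"twist":-0.0271,"gripper":1},{"translation":[0,0,0],"twist":-0.0271,"gripper":1},{"translation":[0,0,0],"twist":-0.0271,"gripper":1},{"translation":[0,0,0],"twist":-0.0271,"gripper":1},{"translation":[0,0,0],"twist":-0.0271,"gripper":1},{"translation":[0,0,0],"twist":-0.0271,"gripper":1},{"translation":[0,0,0],"twist":-0.0271,"gripper":1},{"translation":[0,0,0],"twist":-0.0271,"gripper":1},{"translation":[0,0,0],"twist":-0.0271,"gripper":1},{"translation":[0,0,0],"twist":-0.0271,"gripper":1},{"translation":[0,0,0],"twist":0,"gripper":1},{"translation":[0,0,0],"twist":0,"gripper":1}]'
python3 -c "
from h import *
plan((654.2,74.9,300),(654.2,74.9,235))"
```

```text
clock: 20.08
tool_pos: [0.4742, -0.1417, 0.1936]
ee_rot: [3.142, -0.0, -0.274]
force: [0.7, 0.2, 0.4]
gripper_width: 0.47
gripper_force: 20.0
clock: 21.82
tool_pos: [0.4741, -0.1417, 0.3008]
ee_rot: [-3.141, 0.0, 1.425]
force: [-0.7, -0.5, -0.3]
gripper_width: 0.472
gripper_force: 20.0
t 21.825 p [ 474.1 -141.7  300.8] yaw 81.66 twist total 0.0
(654.2, 74.9, 300) n 6 [0.5009 0.3057 0.0016]
(654.2, 74.9, 235) n 2 [0.     0.     0.4062]
```

```bash
python3 -m handwheel '[{"translation":[0.501,0.306,0],"twist":0,"gripper":1},{"translation":[0.501,0.306,0],"twist":0,"gripper":1},{"translation":[0.501,0.306,0],"twist":0,"gripper":1},{"translation":[0.501,0.306,0],"twist":0,"gripper":1},{"translation":[0.501,0.306,0],"twist":0,"gripper":1},{"translation":[0.501,0.306,0],"twist":0,"gripper":1},{"translation":[0,0,0.5],"twist":0,"gripper":1},{"translation":[0,0,0.35],"twist":0,"gripper":1},{"translation":[0,0,0],"twist":0,"gripper":1},{"translation":[0,0,0],"twist":0,"gripper":1},{"translation":[0,0,0],"twist":0,"gripper":1}]'
python3 -c "
from h import *
plan((654.2,74.9,207.8))"
```

```text
clock: 23.2
tool_pos: [0.6538, 0.0755, 0.2343]
ee_rot: [3.139, -0.0, 1.428]
force: [-0.9, 0.3, 0.5]
gripper_width: 0.466
gripper_force: 20.0
t 23.2 p [653.8  75.5 234.3] yaw 81.83 twist total 0.0
(654.2, 74.9, 207.8) n 1 [-0.0063  0.0054  0.3309]
```

```bash
python3 -m handwheel '[{"translation":[0,0,0.19],"twist":0,"gripper":1},{"translation":[0,0,0.11],"twist":0,"gripper":1},{"translation":[0,0,0],"twist":0,"gripper":1},{"translation":[0,0,0],"twist":0,"gripper":1},{"translation":[0,0,0],"twist":0,"gripper":1}]'
python3 -m handwheel '[{"translation":[0,0,0],"twist":0,"gripper":0.3},{"translation":[0,0,0],"twist":0,"gripper":0.3},{"translation":[0,0,0],"twist":0,"gripper":0.3},{"translation":[0,0,0],"twist":0,"gripper":0.3},{"translation":[0,0,-0.1],"twist":0,"gripper":0.3},{"translation":[0,0,-0.5],"twist":0,"gripper":0.3},{"translation":[0,0,-0.6],"twist":0,"gripper":0.3},{"translation":[-0.6,0,-0.3],"twist":0,"gripper":0.3},{"translation":[-0.6,0,-0.3],"twist":0,"gripper":0.3},{"translation":[0,0,0],"twist":0,"gripper":0.3},{"translation":[0,0,0],"twist":0,"gripper":0.3}]'
python3 - <<'E'
from h import *
c,M=cam("wrist");im=bot.read_camera("wrist")
cv2.imwrite("pics/w5.png",im[:,:,::-1])
for col in('green','blue','yellow'):
  for q in blobs(im,col,60): print(col,q.reshape(-1,2).mean(0).round(),np.round(rect(c,M,q,.015),1))
s=bot.read_camera("scene")
cv2.imwrite("pics/s5.png",cv2.resize(s[190:330,210:370],None,fx=4,fy=4,interpolation=2)[:,:,::-1])
E
```

```text
clock: 23.82
tool_pos: [0.6536, 0.0756, 0.209]
ee_rot: [3.141, 0.0, 1.429]
force: [-0.1, 0.3, -0.1]
gripper_width: 0.471
gripper_force: 20.0
clock: 25.2
tool_pos: [0.6399, -0.0192, 0.3529]
ee_rot: [3.142, -0.0, 1.428]
force: [-0.1, 0.4, 0.1]
gripper_width: 0.702
gripper_force: 0.0
green [379. 225.] [704.4 -74.4  22.8  17.3  80.8]
green [319. 235.] [633.8 -77.6  68.4  43.9  81.9]
green [ 2. 34.] [358.4 177.8  15.5   6.5  64.3]
blue [382. 168.] [714.1  -6.9  25.8  17.6  81.9]
blue [318. 178.] [642.4  -9.5  68.8  45.   81.9]
blue [616. 133.] [956.7 -46.8 342.2  77.3 -80.5]
yellow [385. 103.] [723.2  61.9  24.6  19.4  81.8]
yellow [319.  97.] [654.8  74.   98.   45.1  81.8]
```

View pics/w5.png

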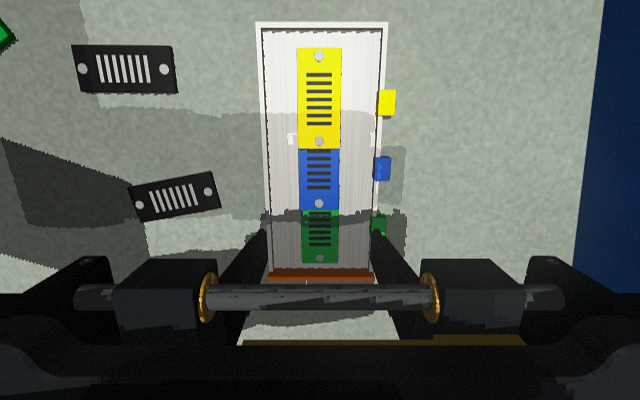

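View pics/s5.png

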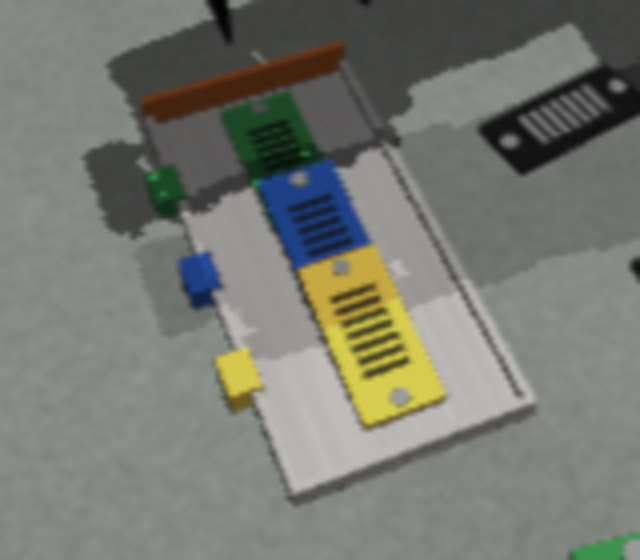

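Both views show the shingle fan: green (319,235) flat by the stop, blue (318,178) on green, yellow (319,97) on blue, each within about 3 mm of its clip along the tray. The black covers are where they were, and the gripper is clear.

```bash
python3 -c "
from station import bot
print(bot.close_job())"
```

```text
the job is handed in; nothing more can be done
None
```

The job is handed in at about 25 s of the 74 s; no verdict came back. Green lies by the orange stop, blue leans on green and yellow on blue, each measured within about 3 mm of its clip along the tray; the arm is clear and neither the black covers nor the screwdriver was touched.

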